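# Hang the lopsided wax dipper on the spring balance

### The arm

A 6-joint arm with a two-finger parallel gripper is mounted at the origin on the work surface. World frame = base frame: x ahead of the robot, y to its left, z up, the work surface at z = 0. Lengths are in m, angles in rad, forces in N, time in s.
With the tool pointing down it reaches from about 0.325 to 0.775 m from the base axis. Payload 5.5 kg.
Tool frame: the origin (TCP) lies at the very end of the fingers, on their centre line; the grasp point (between the pads) lies 19 mm behind it; z points along the fingers, y is the direction in which the jaws open and shut (so a half turn about z gives the same grasp; the last joint's range is limited). The gripper opens to 85 mm and grips with 20 to 120 N. Pads are 22 mm wide; open, the fingers measure 114 mm over their backs; the gripper's body (76 mm by 85 mm) begins 54 mm behind the grasp point. The pads swing forward as they close: fully open they stand 13 mm farther back than shut.
Start: joints at [1.196, 0.091, 1.231, -0, 1.82, -0.057], TCP at [0.187, 0.57, 0.231] pointing down, gripper open.
Joint ranges: [-2.87, 2.87], [-0.86, 2.18], [0.17, 2.46], [-1.51, 4.65], [0.06, 2.69], [-2.65, 2.65]. Speed limits (rad/s): [2.57, 2.57, 3.01, 3.14, 3.14, 3.14].

### API

Orientations are given as a unit quaternion [x, y, z, w].
In Python, from plant import state, camera, close_job gives the robot as it stands. The module is installed in compiled form; this text tells all that it offers.
- The arm moves only by the tool apply_moves, never from a script. Its argument "increments" is a list that holds one entry, the list of rows, each a list of 4 numbers: the shift along the tool's x, y, z in m, then the turn about the tool's z in degrees. In form: [[[dx, dy, dz, twist], ...]]. A call has 1 to 20 rows; each row is the pose to reach, as a shift and turn from the pose measured when the call began, along the tool's axes at that moment; what a row does not reach only later rows make up. A row lasts 1/8 s, in which the tool goes at most 62.5 mm and 10.7 degrees, less where a joint would pass 70% of its speed; a pose out of reach is approached as far as the arm can. A call with a gripper value outside its range is refused whole. "grip" is the opening, from -1 (shut) to 1 (fully open), set as the call begins (left out, the last holds). The fingers move at their own pace and stop on an object; "newtons" is the grip in N (left out, the last holds). Time passes only in rows, so rows that repeat a pose let the fingers close. It gives the time, the measured TCP pose, the force and the opening at its end, in the units of the state.
- state(): the state, without advancing time (a new reading comes with each control period).
- camera(name): name is "scene" or "top" or "wrist"; returns a dict with "pixels" (480x640x3 uint8, red, green, blue), "z_map" (480x640 float32, m along the optical axis (not along the pixel's ray), 0 where there is no reading), "intrinsics" (3x3 intrinsics, pixels), "rvec" (rotation vector, rad) and "tvec" (3), from world to camera coordinates, as OpenCV has them. Camera axes: x right, y down, z forward; pixel columns grow to the right and rows downward; lengths in m; the calibration is good to about 2 mm. The wrist camera is an equidistant fisheye: a pixel r from the principal point sees the ray r / f radians off the axis. A picture is of the moment at which its call begins.
- close_job(): hands the job in, once; it reports no verdict.
The state is a dict: "time": time; "q": joint angles; "qd": joint speeds; "joint_efforts": joint torques, N m; "eef_pos": TCP position; "tool_rot": TCP orientation; "force": force on the tool from outside, world axes, zero at the start; "wrist_torque": the same for the moment, N m; "grip_width": opening from 0.0 (shut) to 1.0 (fully open).
Only numpy, scipy, OpenCV 4.12 (cv2) and the standard library are available. Lean on these libraries where they do the work, as an engineer would, in place of code of your own. Each camera call takes 0.05 s, during which the arm holds its last target.

### The job

Weigh the wax dipper: pick it up by its ebony grip and hang its hook over the bar of the spring balance, near the middle of the bar's free length. Without forcing the hook against the bar, let it take the weight slowly, and ease the lopsided dipper over to the angle at which it hangs by itself before you let go, so that the bar neither drops, springs up nor hits its lower stop and the dipper does not swing when released. Leave it hanging still, and do not push the other things on the bench about.

Things in the scene. Friction and masses are not known exactly. Their poses are not given: they have to be found in the camera images.
- dipper_grip (a point): Place to grip the wax dipper: on the axis of its upright dark ebony block (16 mm along x, 18 along y, 60 tall), 24 mm below the block's top, 168 mm above the cup's underside. Dipper axes: z up; x from the cup towards the free tip of the hook. The cup's centre is 28 mm towards -x, and a steel strap (3 mm thick, 14 wide) runs from hook to cup 16.5 mm towards -x of this point.
- dipper_seat (a point): Inner apex of the dipper's hook, 38 mm straight below the grip point, same axes. The hook is an upside-down V of 4 mm strap, 16 mm wide along y, legs at 45 degrees, mouth 28 mm wide, 14 mm deep; its -x leg joins the strap, its +x leg is free. Seated, the apex is 7 mm above the bar's axis. Hook it by moving in +x with the free leg above the bar and the cup below, then lowering.
- dipper: Wax dipper, standing loose: squat silver cup of hard wax, 56 mm across, 36 high; strap, hook and grip above, 192 tall in all. Origin under the cup's centre. Weighs 2.0 to 5.4 N, unknown beforehand. Hung freely it settles with its top leaning 15 degrees towards the cup side (rotation of -15 degrees about its y axis), the cup under the bar; friction holds it within about 3 degrees of that.
- bar_mid (a point): On the axis of the balance's smooth level steel bar (10 mm diameter), at the middle of its free length, 220 mm above the bench: hang the dipper here. The bar runs along this y axis: column face 90 mm away towards +y, end collar (18 mm diameter) 50 mm away towards -y. z up, x level and square to the bar; the robot is on the -x side, from which the hook comes over.
- balance: The spring balance, fixed: a cast-iron column (44 by 40 mm, 245 tall) on a base plate (130 mm along x, 210 along y, 14 high) with the sprung bar out of its side towards -y. Origin on the bench straight below the middle of the bar; axes as there.
- bar (a joint): How far the balance's bar has sunk, m: 0 unloaded, lower stop 0.07. It sinks straight down, level, on a spring of 110 N/m (9 mm per newton), lightly damped; the dipper sinks it 18 to 49 mm. Let go before or beyond the point where the bar carries just the dipper's weight, it drops or springs up. Lower at about 20 mm/s.
- wax_tin: A closed squat silver beeswax tin, 76 mm across, 41 mm high, no handle; bystander. Origin under its centre.
- stone: A smooth grey river burnishing stone, 66 mm across, 28 mm high; bystander. Origin under its centre.
- blank: A curved ebony handle blank lying flat, about 150 mm long, 28 mm thick; bystander. Origin at its underside.
Mind the look-alikes: they are no part of the job. Of the things that look like the dipper, the smaller one is meant.

How it is judged:
By the outcome, as a careful person would: the job done as asked, in the order asked, and still so for the second after the job is handed in, with the robot touching nothing.
It also fails if it takes over 72 s, if anything falls off the work surface, if the arm or the gripper's body presses on something with over 40 N, if the wrist force passes 120 N, or if a joint passes its speed limit or range.

## Working session

There is one attempt and no reset: what is moved stays moved. The work goes in short steps, Python scripts to look and compute and a tool call to move; the robot and the scene stay as the last step left them, time stands still between calls to the robot, and variables do not carry over. Pictures are saved under pics/ and viewed, and the job is handed in when it is done.

Besides the shell and the picture viewer there is one more tool, called after "Request:" as a command line: name --argument value ..., lists and objects as JSON in quotes. apply_moves: Moves the arm, as the interface text tells. Its arguments: {"type":"object","properties":{"increments":{"type":"array"},"grip":{"type":"number"},"newtons":{"type":"number"}},"required":["increments"]}

```bash
mkdir -p pics; cat > h.py <<'E'
import numpy as np,cv2
from plant import state,camera
def save(n,fn):
    c=camera(n); cv2.imwrite('pics/'+fn,c['pixels'][:,:,::-1]); np.savez('pics/'+fn[:-4]+'.npz',**c); return c
def pts(c):
    K=c['intrinsics'];R=cv2.Rodrigues(np.array(c['rvec'],float))[0];t=np.array(c['tvec']).reshape(3)
    v,u=np.mgrid[:480,:640];z=c['z_map'].astype(float)
    P=np.stack([(u-K[0,2])/K[0,0]*z,(v-K[1,2])/K[1,1]*z,z],-1)
    W=(P-t)@R; W[z==0]=np.nan
    return W
E
python3 - <<'E'
from h import *
s=state();print({k:np.round(v,3) for k,v in s.items()})
for n in ['scene','top']:
    c=save(n,n+'0.png');print(n,c['intrinsics'],c['rvec'],c['tvec'])
E
```

```text
{'time': np.float64(0.0), 'q': array([ 1.196,  0.092,  1.232,  0.   ,  1.82 , -0.057]), 'qd': array([ 0., -0., -0., -0.,  0.,  0.]), 'joint_efforts': array([-1.0000e-03, -4.5872e+01, -4.1803e+01, -0.0000e+00,  1.1000e-02,
       -0.0000e+00]), 'eef_pos': array([0.187, 0.57 , 0.23 ]), 'tool_rot': array([ 0.158,  0.987, -0.001, -0.   ]), 'force': array([ 0.399,  0.41 , -0.42 ]), 'wrist_torque': array([ 0.017, -0.017,  0.062]), 'grip_width': np.float64(0.998)}
scene [[504.96335787   0.         321.843488  ]
 [  0.         504.96335787 236.83702036]
 [  0.           0.           1.        ]] [ 1.91261267  1.87292679 -0.55803075] [ 0.01153656 -0.37420598  1.25332069]
top [[528.58789987   0.         323.36503453]
 [  0.         528.58789987 234.61195979]
 [  0.           0.           1.        ]] [ 2.18167643 -2.13546602  0.12479969] [-0.05091552  0.56979437  0.99434264]
```

View pics/scene0.png

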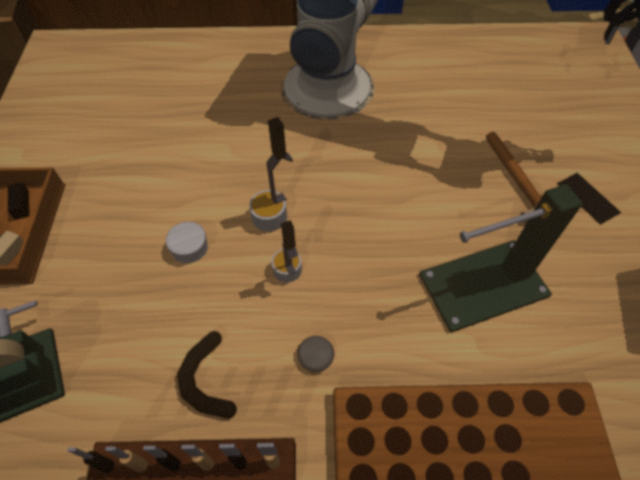

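View pics/top0.png

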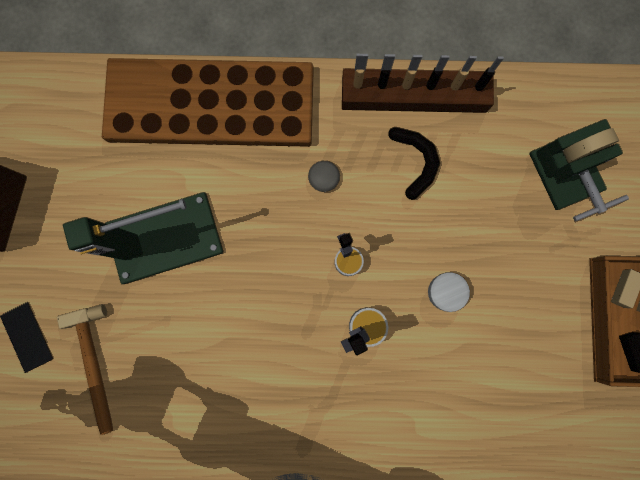

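Scene: the small dipper's grip is at about (288,237) and its cup at (287,265); the balance bar runs (463,237)–(545,210). Top: small dipper block (345,243), cup (349,261), bar (103,231)–(183,205). The larger dipper nearer the robot, at top (365,330), is the decoy.

```bash
python3 - <<'E'
from h import *
for n in ['top','scene']:
    c=dict(np.load(f'pics/{n}0.npz'));W=pts(c);np.save(f'pics/{n}W.npy',W);P=c['pixels']
    img=P[:,:,::-1]
    if n=='top':
        rois=dict(dip=(325,225,375,285),bal=(55,185,235,290))
    else: rois=dict(dip=(265,215,310,290),bal=(410,165,630,335))
    for k,(a,b,cc,d) in rois.items():
        cv2.imwrite(f'pics/{n}_{k}.png',cv2.resize(img[b:d,a:cc],None,fx=min(800/(cc-a),600/(d-b)),fy=min(800/(cc-a),600/(d-b)),interpolation=0))
    a,b,cc,d=rois['dip']
    sub=W[b:d,a:cc].reshape(-1,3);px=P[b:d,a:cc].reshape(-1,3).astype(int)
    for lo,hi in [(.005,.03),(.03,.045),(.05,.125),(.125,.14),(.14,.185),(.185,.2)]:
        m=(sub[:,2]>lo)&(sub[:,2]<hi)
        if m.sum(): print(n,lo,hi,m.sum(),sub[m].min(0).round(4),sub[m].max(0).round(4),sub[m].mean(0).round(4),px[m].mean(0).round())
    a,b,cc,d=rois['bal']
    sub=W[b:d,a:cc].reshape(-1,3)
    for lo,hi in [(.008,.02),(.2,.235),(.24,.255)]:
        m=(sub[:,2]>lo)&(sub[:,2]<hi)
        if m.sum()>5:
            r=cv2.minAreaRect(sub[m][:,:2].astype(np.float32)*1000);print(n,'bal',lo,m.sum(),r,sub[m].mean(0))
    for nm,(uu,vv) in (dict(tin=(449,292),stone=(324,177),big=(360,338))if n=='top' else dict(tin=(187,242),stone=(316,353))).items(): print(nm,W[vv,uu])
E
```

```text
top 0.005 0.03 21 [ 0.4879 -0.1383  0.005 ] [ 0.5877 -0.0435  0.0285] [ 0.5092 -0.08    0.0123] [125. 111.  89.]
top 0.03 0.045 585 [ 0.4933 -0.1165  0.0301] [ 0.5475 -0.0621  0.043 ] [ 0.5186 -0.0891  0.0367] [137. 113.  63.]
top 0.05 0.125 76 [ 0.5271 -0.091   0.0532] [ 0.5642 -0.0634  0.1248] [ 0.5399 -0.0795  0.1123] [48. 46. 46.]
top 0.125 0.14 26 [ 0.5297 -0.0883  0.1251] [ 0.5524 -0.0666  0.1398] [ 0.5386 -0.0793  0.129 ] [43. 41. 42.]
top 0.14 0.185 34 [ 0.5362 -0.0864  0.1407] [ 0.5486 -0.0664  0.1832] [ 0.5401 -0.075   0.1637] [7. 6. 4.]
top 0.185 0.2 107 [ 0.5371 -0.0866  0.1856] [ 0.5559 -0.0668  0.1946] [ 0.5461 -0.077   0.1917] [20. 16. 13.]
top bal 0.008 5449 ((556.90185546875, 293.466796875), (130.70315551757812, 240.57789611816406), 18.891071319580078) [0.55835985 0.26353281 0.01412474]
top bal 0.2 953 ((567.4307250976562, 274.1148986816406), (48.41807174682617, 187.53778076171875), 26.173940658569336) [0.55775995 0.27644451 0.22353721]
top bal 0.24 721 ((540.3618774414062, 340.6029052734375), (44.293758392333984, 40.20466613769531), 18.196632385253906) [0.5401246  0
[... 675 characters left out ...]
] [ 0.5521 -0.0768  0.1631] [49. 35. 21.]
scene 0.185 0.2 119 [ 0.5369 -0.0881  0.1851] [ 0.5564 -0.0674  0.1942] [ 0.5477 -0.0775  0.1907] [51. 38. 25.]
scene bal 0.008 6491 ((498.8154296875, 331.51275634765625), (214.45957946777344, 406.19647216796875), 50.00239181518555) [0.56236796 0.27238803 0.01376707]
scene bal 0.2 1179 ((561.001220703125, 269.7978515625), (51.6723747253418, 185.7352752685547), 18.768049240112305) [0.56462728 0.28491606 0.22166147]
scene bal 0.24 639 ((540.838623046875, 340.4201354980469), (42.900848388671875, 42.08877944946289), 18.898481369018555) [0.54227557 0.33916484 0.24421574]
tin [ 0.47644434 -0.27741897  0.03745647]
stone [ 0.69652572 -0.03539058  0.02652147]
```

```bash
python3 -c "
import cv2,numpy as np
a=[cv2.resize(cv2.imread(f'pics/{n}.png'),(400,300)) for n in ['top_bal','scene_bal']]
b=[cv2.resize(cv2.imread(f'pics/{n}.png'),(250,300),interpolation=0) for n in ['top_dip','scene_dip']]
cv2.imwrite('pics/m.png',np.vstack([np.hstack(a),np.hstack(b+[np.zeros((300,300,3),np.uint8)])]))"
```

```text
(no output)
```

View pics/m.png

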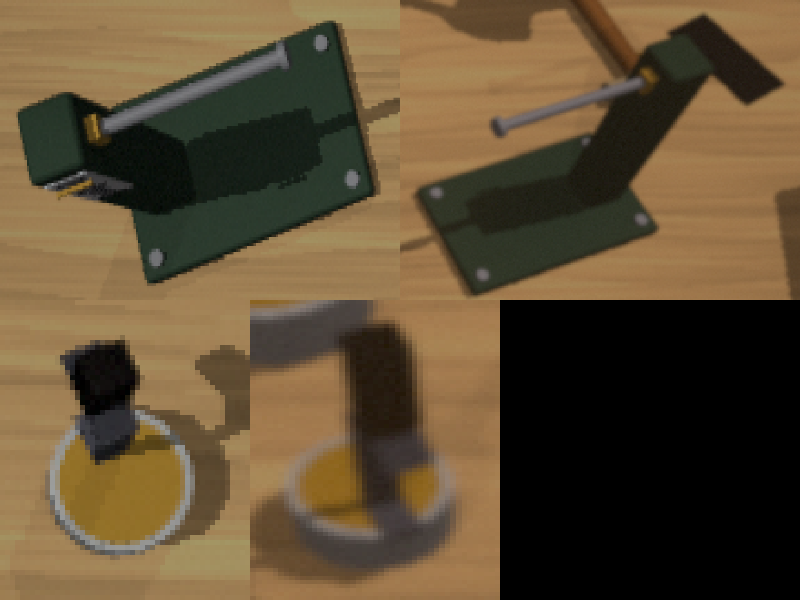

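```bash
python3 - <<'E'
from h import *
W=np.load('pics/topW.npy');S=np.load('pics/sceneW.npy')
def blk(W,a,b,c,d,lo,hi):
    s=W[b:d,a:c].reshape(-1,3);return s[(s[:,2]>lo)&(s[:,2]<hi)]
for n,V,r,rb in [('top',W,(325,225,375,285),(100,195,192,245)),('scene',S,(265,215,310,290),(455,200,550,250))]:
    s=blk(V,*r,.187,.198);print(n,'blocktop',cv2.minAreaRect((s[:,:2]*1000).astype(np.float32)),s.mean(0))
    s=blk(V,*r,.0345,.042); 
    r0=s[np.abs(np.hypot(*(s[:,:2]-[.52,-.089]).T))<.032]
    print('cup',cv2.minEnclosingCircle((r0[:,:2]*1000).astype(np.float32)))
    s=blk(V,*rb,.205,.232); p=s[:,:2]
    p=p[(p[:,1]<.30)]
    vx,vy,x0,y0=cv2.fitLine((p*1000).astype(np.float32),cv2.DIST_HUBER,0,.01,.01).ravel()
    sg=np.sign(vy);d=np.array([vx,vy])*sg
    t=(p*1000-[x0,y0])@d
    print('bar',len(p),'yaw',np.degrees(np.arctan2(-d[0],d[1])),'end',(np.array([x0,y0])+d*t.min()),'zmax',s[:,2].max(),
      'line at mid t',[x0,y0],t.min(),t.max())
    # coords in balance frame
    for e in [t.min()]: 
        print(' mid from collar end ~', np.array([x0,y0])+d*(e+55))
    s=blk(V,*((55,185,235,290) if n=='top' else (410,165,630,335)),.24,.255)
    c=cv2.minAreaRect((s[:,:2]*1000).astype(np.float32));print('col',c,' mid from col', np.array(c[0])-d*110,np.array(c[0])-d*112)
    o=np.array([x0,y0]);cc=np.array(c[0]);print('mid on line',o+d*((cc-o)@d-110))
E
```

```text
top blocktop ((546.2274780273438, -77.10171508789062), (15.834044456481934, 17.678813934326172), 28.129390716552734) [ 0.54623007 -0.07705561  0.19183396]
cup ((521.59130859375, -87.94380187988281), 28.495676040649414)
bar 520 yaw 19.00193 end [593.6604475  183.47373223] zmax 0.23129964590302998 line at mid t [np.float32(574.001), np.float32(240.56273)] -60.37920530831053 63.73806131726276
 mid from collar end ~ [575.75244596 235.47664946]
col ((540.3619384765625, 340.6029052734375), (44.29374313354492, 40.20464324951172), 18.196741104125977)  mid from col [576.17794037 236.59706879] [576.82913971 234.70605469]
mid on line [575.45262605 236.34729434]
scene blocktop ((546.2428588867188, -77.30851745605469), (16.751543045043945, 17.736469268798828), 24.976205825805664) [ 0.54713804 -0.07745679  0.19115541]
cup ((521.7045288085938, -90.10924530029297), 28.76382064819336)
bar 552 yaw 18.925877 end [595.73330061 183.53180306] zmax 0.23198397353685085 line at mid t [np.float32(576.93884), np.float32(238.34512)] -57.945938828090505 66.65363123342657
 mid from collar end ~ [577.8943424  235.55844502]
col ((540.838623046875, 340.4201354980469), (42.90089416503906, 42.08879852294922), 18.898481369018555)  mid from col [576.51654053 236.36685181] [577.1652298  234.47497559]
mid on line [577.50137191 236.70452848]
```

```bash
cat >> h.py <<'E'
from scipy.spatial.transform import Rotation as Ro
def inc(target,yaw):
    s=state();R=Ro.from_quat(s['tool_rot']).as_matrix();d=R.T@(np.array(target)-s['eef_pos'])
    y0=np.degrees(np.arctan2(R[1,0],R[0,0]));tw=(y0-yaw+180)%360-180
    print('pos',s['eef_pos'].round(4),'toolx yaw',y0.round(2),'tilt',R[:,2].round(4),'q',s['q'].round(3),'F',s['force'].round(2),'T',s['wrist_torque'].round(3),'w',round(s['grip_width'],3),'t',s['time'])
    print('inc',(d*1000).round(1),'twist',round(tw,2))
E
python3 -c "
from h import *
inc([.5465,-.0772,.27],26)"
```

```text
pos [0.1874 0.5697 0.2302] toolx yaw 161.79 tilt [-7.0e-04 -1.7e-03 -1.0e+00] q [ 1.196  0.092  1.232  0.     1.82  -0.057] F [ 0.04 -0.03 -0.14] T [0.053 0.028 0.099] w 1.001 t 0.1
inc [-543.3 -502.4  -38.9] twist 135.79
```

Request:
apply_moves --increments '[[[-0.018, -0.017, -0.02, 4], [-0.054, -0.05, -0.039, 13], [-0.09, -0.084, -0.039, 22], [-0.127, -0.117, -0.039, 31], [-0.163, -0.151, -0.039, 40], [-0.2, -0.185, -0.039, 49], [-0.24, -0.222, -0.039, 59], [-0.28, -0.259, -0.039, 69], [-0.32, -0.296, -0.039, 79], [-0.36, -0.333, -0.039, 89], [-0.4, -0.37, -0.039, 99], [-0.44, -0.407, -0.039, 109], [-0.48, -0.444, -0.039, 119], [-0.515, -0.476, -0.039, 128], [-0.535, -0.495, -0.039, 134], [-0.5433, -0.5024, -0.039, 135.8], [-0.5433, -0.5024, -0.039, 135.8]]]' --grip 1

```text
time: 2.22
eef_pos: [0.5464, -0.0771, 0.2696]
tool_rot: [0.974, 0.225, -0.001, 0.0]
force: [-0.3, 0.1, 0.4]
grip_width: 0.999
```

```bash
python3 -c "
from h import *
c=save('wrist','w1.png');c2=save('scene','s1.png');print(c['intrinsics'],c['rvec'],c['tvec'])
W=pts(c2);s=W[215:290,265:310].reshape(-1,3);s=s[(s[:,2]>.187)&(s[:,2]<.198)];print(s.mean(0))
inc([.5465,-.0772,.149],26)"
```

```text
[[371.64829954   0.         316.05253747]
 [  0.         371.64829954 241.3188136 ]
 [  0.           0.           1.        ]] [-2.45353773  1.53336443  0.21687566] [-0.30894782  0.39313305  0.54295829]
[ 0.54736847 -0.0772755   0.19099969]
pos [ 0.5463 -0.0762  0.2702] toolx yaw 26.13 tilt [-7.0e-04 -1.2e-03 -1.0e+00] q [-1.990e-01 -2.800e-02  1.283e+00 -1.000e-03  1.887e+00  9.150e-01] F [ 0.16  0.21 -0.15] T [-0.009 -0.058  0.024] w 1.0 t 2.325
inc [-1.000e-01  9.000e-01  1.212e+02] twist 0.13
```

View pics/w1.png

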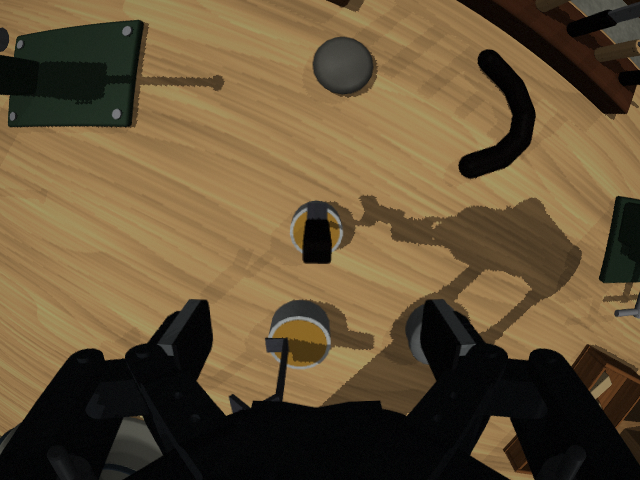

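View pics/s1.png

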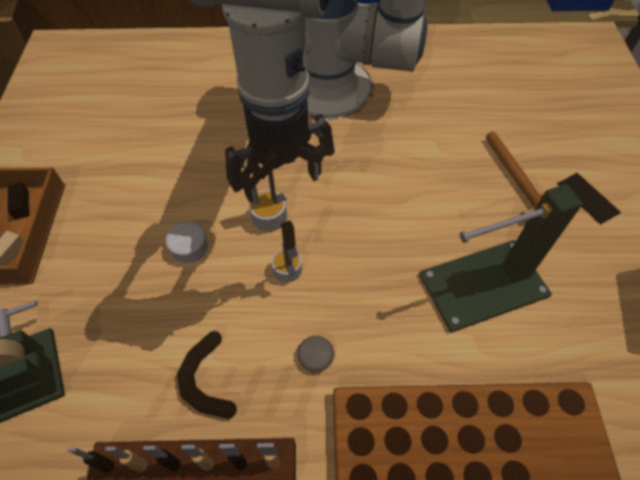

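```bash
python3 -c "
from h import *
c=dict(np.load('pics/s1.npz'))
for p in [[.5463,-.0762,.27],[.5465,-.0772,.192],[.39,-.098,.25]]:
  print('scene',cv2.projectPoints(np.array([p]),c['rvec'],c['tvec'],c['intrinsics'],None)[0].ravel())
c=dict(np.load('pics/w1.npz'));R=cv2.Rodrigues(c['rvec'])[0];print('cam pos',-R.T@c['tvec'],R[2])
for p in [[.5463,-.0762,.27],[.5465,-.0772,.192],[.5465,-.0772,.132],[.39,-.098,.25]]:
  print('wrist',cv2.fisheye.projectPoints(np.array([[p]]),c['rvec'],c['tvec'],c['intrinsics'],np.zeros(4))[0].ravel())
"
```

```text
scene [284.19560604 193.80689666]
scene [286.7868949  224.50916774]
scene [273.6664011  126.27937129]
cam pos [ 0.61072044 -0.04533825  0.41203282] [-0.25033233 -0.12329982 -0.96027646]
wrist [314.49470928 309.39364255]
wrist [316.43236587 253.27034243]
wrist [316.27025852 229.35690894]
wrist [244.58940331 482.54390582]
```

Request:
apply_moves --increments '[[[0, 0.0009, 0.01, 0], [0, 0.0009, 0.03, 0], [0, 0.0009, 0.05, 0], [0, 0.0009, 0.07, 0], [0, 0.0009, 0.09, 0], [0, 0.0009, 0.105, 0], [0, 0.0009, 0.115, 0], [0, 0.0009, 0.1205, 0], [0, 0.0009, 0.1212, 0], [0, 0.0009, 0.1212, 0]]]' --grip 1

```text
time: 3.58
eef_pos: [0.5469, -0.0773, 0.1497]
tool_rot: [0.974, 0.226, 0.0, 0.001]
force: [-0.2, -0.0, 0.1]
grip_width: 0.999
```

```bash
python3 -c "
from h import *
c2=save('scene','s2.png');cv2.imwrite('pics/s2c.png',cv2.resize(c2['pixels'][0:300,180:380,::-1],None,fx=2,fy=2));save('wrist','w2.png')
inc([.5465,-.0772,.149],26)"
```

```text
pos [ 0.5469 -0.0773  0.1498] toolx yaw 26.12 tilt [ 5.0e-04 -1.5e-03 -1.0e+00] q [-2.010e-01 -3.900e-02  1.507e+00 -1.000e-03  1.673e+00  9.140e-01] F [-0.15 -0.19 -0.01] T [-0.021  0.    -0.052] w 1.0 t 3.675
inc [-0.3 -0.2  0.8] twist 0.12
```

View pics/s2c.png

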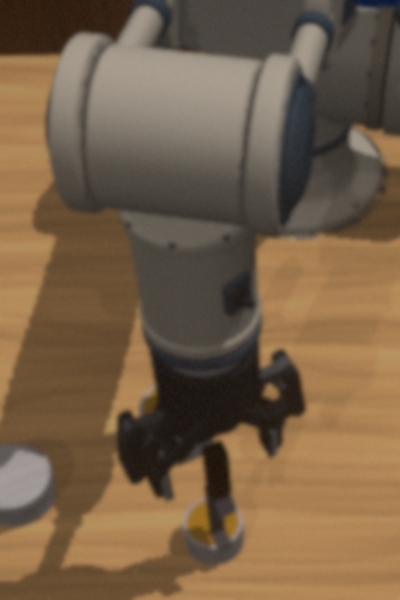

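View pics/w2.png

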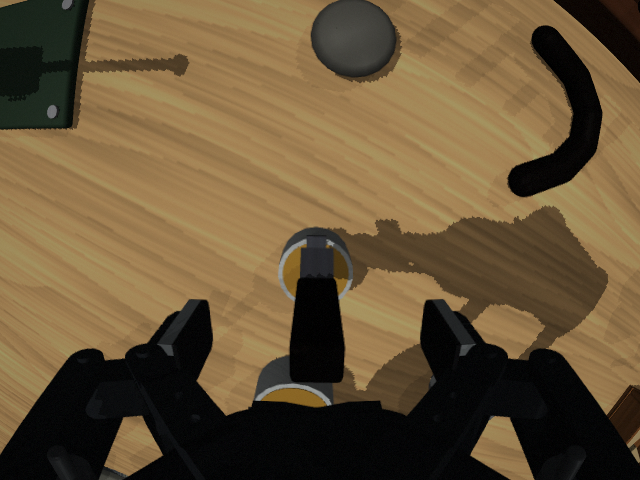

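The block stands centred between the open pads (wrist view, block at (317,330), pads at 200 and 435). Closing.

Request:
apply_moves --increments '[[[0, 0, 0, 0], [0, 0, 0, 0], [0, 0, 0, 0], [0, 0, 0, 0], [0, 0, 0, 0], [0, 0, 0, 0], [0, 0, 0, 0], [0, 0, 0, 0]]]' --grip -1 --newtons 60

```text
time: 4.68
eef_pos: [0.5471, -0.0773, 0.15]
tool_rot: [0.974, 0.226, 0.0, 0.001]
force: [1.9, 1.3, 2.3]
grip_width: 0.201
```

```bash
python3 -c "
from h import *
c2=save('wrist','w3.png')
inc([.5465,-.0772,.29],26)
for i in range(4): camera('top'); s=state(); print(s['force'].round(2),s['wrist_torque'].round(3))"
```

```text
pos [ 0.5471 -0.0773  0.1499] toolx yaw 26.13 tilt [ 0.0011 -0.0015 -1.    ] q [-2.010e-01 -3.900e-02  1.507e+00 -1.000e-03  1.673e+00  9.140e-01] F [0.66 0.23 1.22] T [ 0.031 -0.296  0.03 ] w 0.201 t 4.725
inc [-4.000e-01 -1.000e-01 -1.401e+02] twist 0.13
[1.72 0.17 1.76] [ 0.035 -0.322 -0.002]
[1.16 0.93 1.51] [ 0.066 -0.343 -0.027]
[ 1.47 -0.2   0.98] [ 0.035 -0.364  0.012]
[ 2.01 -0.03  2.56] [ 0.041 -0.353  0.028]
```

View pics/w3.png

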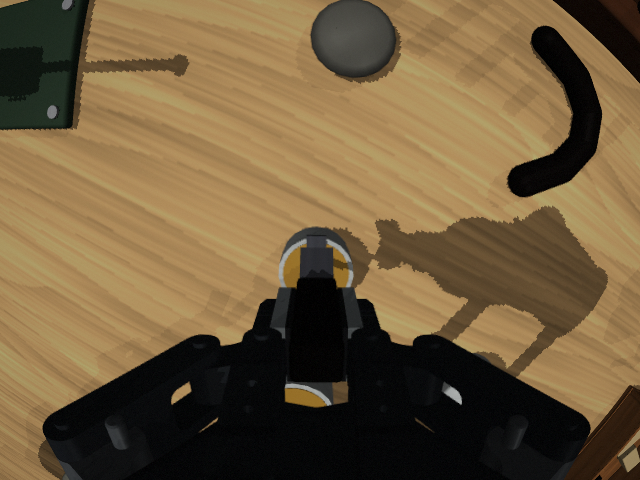

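Request:
apply_moves --increments '[[[0, 0, -0.003, 0], [0, 0, -0.01, 0], [0, 0, -0.022, 0], [0, 0, -0.037, 0], [0, 0, -0.054, 0], [0, 0, -0.072, 0], [0, 0, -0.09, 0], [0, 0, -0.107, 0], [0, 0, -0.12, 0], [0, 0, -0.13, 0], [0, 0, -0.135, 0], [0, 0, -0.137, 0], [0, 0, -0.137, 0]]]'

```text
time: 6.55
eef_pos: [0.5468, -0.0771, 0.2866]
tool_rot: [0.974, 0.226, 0.0, 0.001]
force: [-0.6, 0.4, -4.1]
grip_width: 0.206
```

```bash
python3 -c "
from h import *
c2=save('wrist','w4.png')
a=[]
for i in range(10): camera('top'); s=state(); a.append(np.r_[s['force'],s['wrist_torque']])
print(np.mean(a,0).round(3),np.std(a,0).round(3))
inc([.5103,.2132,.285],19)"
```

```text
[ 0.065  0.217 -4.298  0.046 -0.096 -0.   ] [0.498 0.443 0.47  0.019 0.02  0.035]
pos [ 0.5469 -0.0771  0.287 ] toolx yaw 26.12 tilt [ 0.0011 -0.0016 -1.    ] q [-2.010e-01 -2.000e-02  1.245e+00 -1.000e-03  1.915e+00  9.140e-01] F [-0.41 -0.39 -4.3 ] T [ 0.052 -0.088  0.047] w 0.201 t 7.1
inc [  95.  -276.7    1.5] twist 7.12
```

View pics/w4.png

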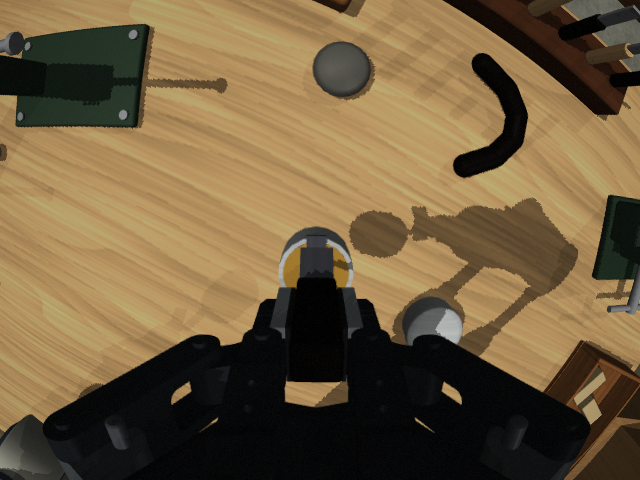

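Lifted, unrotated in the grip (the wrist image of cup and block is the same as before). It weighs about 4.3 N, so the bar should sink about 39 mm. Now to a standoff on the robot's side of the bar.

Request:
apply_moves --increments '[[[0.003, -0.008, 0, 0.3], [0.01, -0.03, 0, 0.9], [0.02, -0.058, 0, 1.6], [0.031, -0.089, 0, 2.3], [0.042, -0.12, 0, 3.1], [0.053, -0.152, 0, 3.9], [0.064, -0.184, 0, 4.7], [0.075, -0.215, 0, 5.5], [0.083, -0.241, 0, 6.2], [0.09, -0.26, 0, 6.7], [0.094, -0.272, 0.001, 7], [0.095, -0.2767, 0.0015, 7.1], [0.095, -0.2767, 0.0015, 7.1], [0.095, -0.2767, 0.0015, 7.1]]]'

```text
time: 8.85
eef_pos: [0.5105, 0.2125, 0.285]
tool_rot: [0.986, 0.165, 0.0, 0.001]
force: [-0.7, 0.7, -4.0]
grip_width: 0.202
```

```bash
python3 -c "
from h import *
c2=save('wrist','w5.png');c=save('scene','s5.png');t=save('top','t5.png')
cv2.imwrite('pics/s5c.png',cv2.resize(c['pixels'][100:340,360:640,::-1],None,fx=2.5,fy=2.5))
inc([.5765,.236,.275],19)"
```

```text
pos [0.5105 0.2127 0.2851] toolx yaw 18.98 tilt [ 0.0012 -0.0016 -1.    ] q [ 0.334 -0.018  1.247 -0.002  1.912  1.573] F [-0.2  -0.71 -4.51] T [ 0.043 -0.109  0.024] w 0.202 t 9.0
inc [70.  -0.6 10.1] twist -0.02
```

View pics/w5.png

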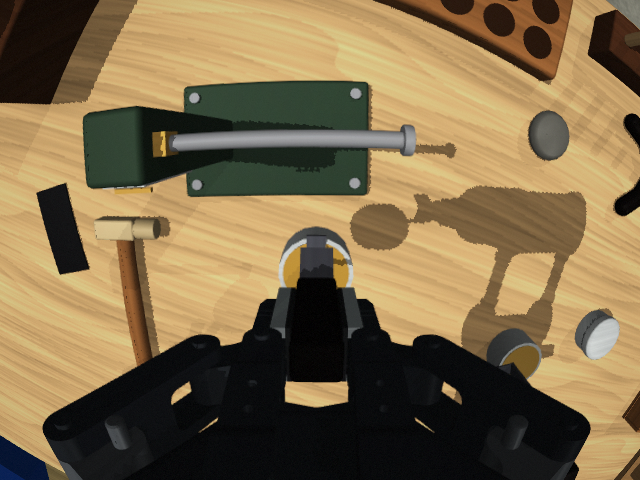

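View pics/s5c.png

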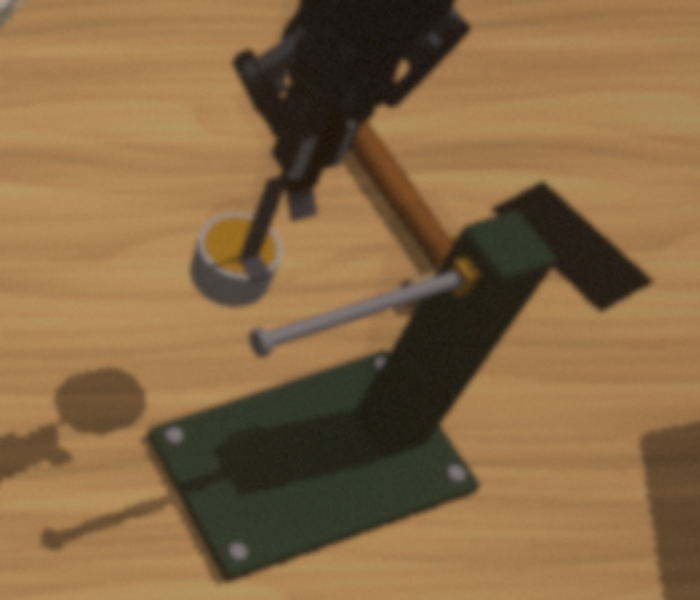

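Bar is square to the hook and clear below it (wrist: bar from (175,142) to (408,140), hook at (317,240)); scene shows the free leg in front, above the bar. Moving +x over the bar.

Request:
apply_moves --increments '[[[0.002, 0, 0.004, 0], [0.008, 0, 0.008, 0], [0.016, -0.0003, 0.01, 0], [0.026, -0.0005, 0.01, 0], [0.036, -0.0006, 0.01, 0], [0.046, -0.0006, 0.01, 0], [0.055, -0.0006, 0.01, 0], [0.062, -0.0006, 0.01, 0], [0.067, -0.0006, 0.01, 0], [0.0695, -0.0006, 0.01, 0], [0.07, -0.0006, 0.01, 0], [0.07, -0.0006, 0.01, 0], [0.07, -0.0006, 0.01, 0]]]'

```text
time: 10.62
eef_pos: [0.5764, 0.2359, 0.2753]
tool_rot: [0.986, 0.165, 0.001, 0.001]
force: [0.6, 0.3, -4.5]
grip_width: 0.203
```

```bash
python3 -c "
from h import *
c=save('scene','s6.png');t=save('top','t6.png');w=save('wrist','w6.png')
A=cv2.resize(c['pixels'][130:330,420:600,::-1],(400,444),interpolation=2);B=cv2.resize(w['pixels'][100:320,200:420,::-1],(400,444))
cv2.imwrite('pics/m6.png',np.hstack([A,B]))
a=[]
for i in range(10): camera('top'); s=state(); a.append(np.r_[s['force'],s['wrist_torque']])
print(np.mean(a,0).round(3))
inc([.5765,.236,.250],19)"
```

```text
[-8.40e-02  2.00e-03 -4.54e+00  3.50e-02 -1.12e-01 -2.00e-02]
pos [0.5765 0.236  0.2751] toolx yaw 18.98 tilt [ 0.0012 -0.0016 -1.    ] q [ 0.335  0.168  1.069 -0.002  1.904  1.574] F [ 0.3  -0.85 -4.38] T [ 0.093 -0.078  0.032] w 0.202 t 11.275
inc [-0.  -0.1 25.1] twist -0.02
```

View pics/m6.png

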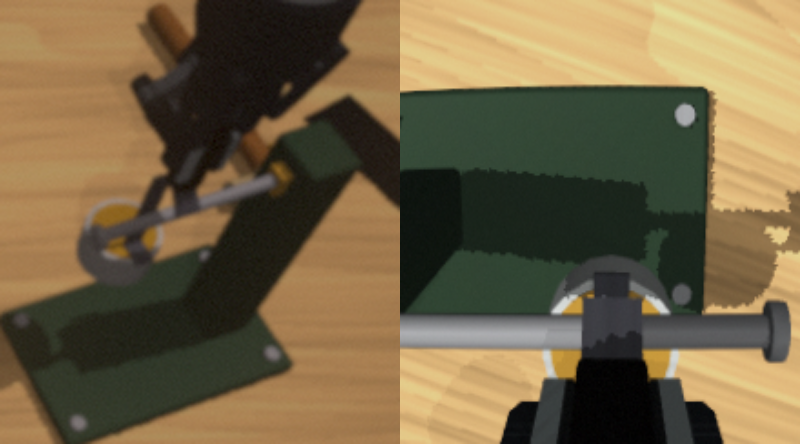

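Request:
apply_moves --increments '[[[0, 0, 0.003, 0], [0, 0, 0.008, 0], [0, 0, 0.013, 0], [0, 0, 0.018, 0], [0, 0, 0.021, 0], [0, 0, 0.023, 0], [0, 0, 0.025, 0], [0, 0, 0.027, 0], [0, 0, 0.0285, 0], [0, 0, 0.03, 0], [0, 0, 0.03, 0]]]'

```text
time: 12.65
eef_pos: [0.5766, 0.2359, 0.245]
tool_rot: [0.986, 0.165, 0.0, 0.001]
force: [0.9, -0.7, -5.1]
grip_width: 0.2
```

```bash
cat >> h.py <<'E'
def F(n=10):
    a=[]
    for i in range(n): camera('top'); s=state(); a.append(np.r_[s['force'],s['wrist_torque']])
    m=np.mean(a,0);y=np.radians(19);u=np.array([np.cos(y),np.sin(y)]);v=np.array([-u[1],u[0]])
    print('Fx %.2f Fy %.2f Fz %.2f | Tx %.3f Ty %.3f'%(m[:2]@u,m[:2]@v,m[2],m[3:5]@u,m[3:5]@v))
E
python3 -c "
from h import *
F()
w=save('wrist','w7.png');c=save('scene','s7.png')
A=cv2.resize(c['pixels'][130:330,420:600,::-1],(400,444),interpolation=2);B=cv2.resize(w['pixels'][100:320,200:420,::-1],(400,444))
cv2.imwrite('pics/m7.png',np.hstack([A,B]))
inc([.5765,.236,.240],19)"
```

```text
Fx 0.37 Fy -0.19 Fz -4.33 | Tx 0.002 Ty -0.149
pos [0.5766 0.2359 0.2451] toolx yaw 18.97 tilt [ 0.0013 -0.0016 -1.    ] q [ 0.335  0.157  1.135 -0.002  1.849  1.574] F [ 0.1   0.08 -3.9 ] T [ 0.009 -0.156  0.001] w 0.199 t 13.25
inc [-0.  -0.1  5.1] twist -0.03
```

View pics/m7.png

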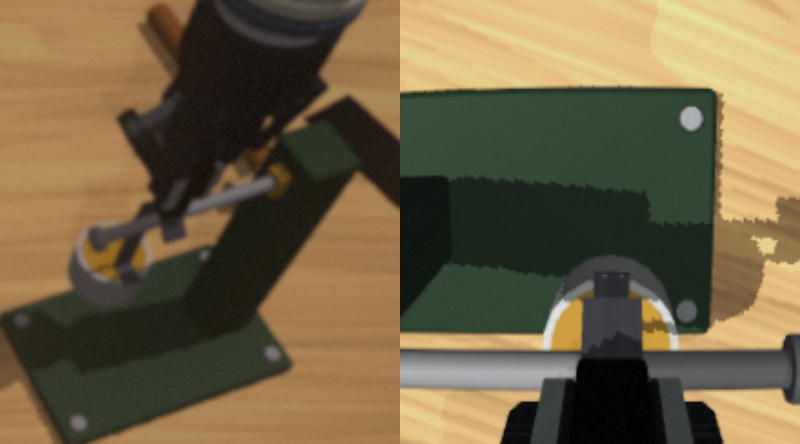

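Request:
apply_moves --increments '[[[0, 0, 0.002, 0], [0, 0, 0.004, 0], [0, 0, 0.006, 0], [0, 0, 0.008, 0], [0, 0, 0.01, 0], [0, 0, 0.01, 0], [0, 0, 0.01, 0]]]'

```text
time: 14.12
eef_pos: [0.5766, 0.2359, 0.2353]
tool_rot: [0.986, 0.165, 0.001, 0.001]
force: [0.3, 1.0, -3.3]
grip_width: 0.204
```

```bash
python3 -c "
from h import *
F(12)
inc([.5765,.236,.240],19)"
```

```text
Fx 0.78 Fy -0.01 Fz -3.04 | Tx 0.032 Ty -0.240
pos [0.5766 0.2359 0.2351] toolx yaw 18.98 tilt [ 0.0013 -0.0016 -1.    ] q [ 0.335  0.154  1.156 -0.002  1.831  1.574] F [ 0.62  1.04 -1.94] T [ 0.131 -0.179 -0.001] w 0.202 t 14.725
inc [-0.1 -0.1 -4.9] twist -0.02
```

Contact came at TCP z≈0.248, as predicted (0.247), and the load falls as the spring law says. Fx shows the free leg touching slightly first, so I shift +1 mm in x and keep lowering at about 20 mm/s.

Request:
apply_moves --increments '[[[0.0005, 0, 0.002, 0], [0.001, 0, 0.0045, 0], [0.001, 0, 0.007, 0], [0.001, 0, 0.0095, 0], [0.001, 0, 0.012, 0], [0.001, 0, 0.0145, 0], [0.001, 0, 0.017, 0], [0.001, 0, 0.0195, 0], [0.001, 0, 0.021, 0], [0.001, 0, 0.022, 0], [0.001, 0, 0.022, 0], [0.001, 0, 0.022, 0]]]'

```text
time: 16.23
eef_pos: [0.5772, 0.2361, 0.2133]
tool_rot: [0.986, 0.165, 0.0, 0.001]
force: [-5.6, -2.0, -0.3]
grip_width: 0.199
```

```bash
python3 -c "
from h import *
F(14)
inc([.5765,.236,.240],19)"
```

```text
Fx -5.36 Fy 0.05 Fz -1.15 | Tx 0.037 Ty 1.001
pos [0.5772 0.2361 0.2133] toolx yaw 18.98 tilt [ 6.0e-04 -1.8e-03 -1.0e+00] q [ 0.335  0.152  1.196 -0.002  1.793  1.574] F [-4.71 -2.1  -0.39] T [-0.327  0.962 -0.062] w 0.207 t 16.925
inc [ -0.7  -0.1 -26.7] twist -0.02
```

1 mm was too much: Fx reached −5.4 N. Taking most of it back.

Request:
apply_moves --increments '[[[-0.0003, 0, 0, 0], [-0.0006, 0, 0, 0], [-0.0007, 0, 0, 0], [-0.0007, 0, 0, 0]]]'

```text
time: 17.42
eef_pos: [0.5769, 0.236, 0.2135]
tool_rot: [0.986, 0.165, 0.001, 0.001]
force: [-0.5, -0.3, -0.2]
grip_width: 0.205
```

```bash
python3 -c "
from h import *
F(10)
inc([.5765,.236,.240],19)"
```

```text
Fx 0.82 Fy 0.27 Fz -0.94 | Tx 0.041 Ty -0.253
pos [0.5768 0.236  0.2134] toolx yaw 18.98 tilt [ 0.0014 -0.0015 -1.    ] q [ 0.335  0.151  1.198 -0.002  1.792  1.574] F [ 2.15  1.18 -1.2 ] T [ 0.26  -0.433 -0.02 ] w 0.198 t 17.925
inc [ -0.2  -0.1 -26.6] twist -0.02
```

Request:
apply_moves --increments '[[[0, 0, 0.002, 0], [0, 0, 0.004, 0], [0, 0, 0.006, 0], [0, 0, 0.006, 0], [-0.0004, 0, 0.006, 0], [-0.0008, 0, 0.006, 0], [-0.0012, 0, 0.006, 0], [-0.0016, 0, 0.006, 0], [-0.0016, 0, 0.006, 0]]]' --newtons 20

```text
time: 19.05
eef_pos: [0.5764, 0.2358, 0.2081]
tool_rot: [0.986, 0.165, 0.002, 0.001]
force: [6.0, 3.0, -0.4]
grip_width: 0.206
```

```bash
python3 -c "
from h import *
F(10)
inc([.5765,.236,.240],19)"
```

```text
Fx 7.27 Fy 0.39 Fz -0.48 | Tx 0.070 Ty -1.486
pos [0.5764 0.2358 0.208 ] toolx yaw 18.98 tilt [ 4.8e-03 -3.0e-04 -1.0e+00] q [ 0.335  0.145  1.213 -0.002  1.778  1.574] F [ 6.83  2.14 -1.06] T [ 0.529 -1.385  0.044] w 0.206 t 19.55
inc [  0.3  -0.1 -32. ] twist -0.02
```

Request:
apply_moves --increments '[[[0, 0, 0, 0], [0, 0, 0, 0], [0, 0, 0, 0]]]' --newtons 20 --grip -0.68

```text
time: 19.92
eef_pos: [0.5766, 0.2359, 0.2081]
tool_rot: [0.986, 0.165, 0.003, 0.0]
force: [4.0, 2.1, -0.0]
grip_width: 0.202
```

```bash
python3 -c "
from h import *
F(5)
inc([.5765,.236,.240],19)"
```

```text
Fx 4.11 Fy 0.19 Fz -0.29 | Tx 0.077 Ty -0.936
pos [0.5766 0.2359 0.2081] toolx yaw 18.98 tilt [ 5.2e-03 -1.0e-04 -1.0e+00] q [ 0.335  0.145  1.213 -0.002  1.778  1.574] F [ 4.08  1.29 -1.01] T [ 0.386 -0.896  0.027] w 0.203 t 20.175
inc [  0.1  -0.1 -31.9] twist -0.02
```

Request:
apply_moves --increments '[[[0, 0, 0, 0], [0, 0, 0, 0], [0, 0, 0, 0]]]' --newtons 20 --grip -0.62

```text
time: 20.55
eef_pos: [0.5766, 0.2359, 0.2081]
tool_rot: [0.986, 0.165, 0.003, 0.0]
force: [4.2, 2.1, 0.5]
grip_width: 0.202
```

```bash
python3 -c "
from h import *
F(5)
inc([.5765,.236,.240],19)"
```

```text
Fx 4.13 Fy 0.72 Fz -0.18 | Tx 0.049 Ty -0.929
pos [0.5766 0.2359 0.2081] toolx yaw 18.98 tilt [ 5.2e-03 -2.0e-04 -1.0e+00] q [ 0.335  0.145  1.213 -0.002  1.778  1.574] F [ 4.12  2.05 -0.64] T [ 0.333 -0.923  0.047] w 0.199 t 20.8
inc [  0.1  -0.1 -31.9] twist -0.02
```

Request:
apply_moves --increments '[[[-0.0005, 0, 0, 0], [-0.001, 0, 0, 0], [-0.0015, 0, 0, 0], [-0.0015, 0, 0, 0]]]' --newtons 20 --grip -0.61

```text
time: 21.3
eef_pos: [0.5763, 0.2358, 0.2086]
tool_rot: [0.986, 0.165, 0.004, 0.0]
force: [7.9, 2.2, 0.6]
grip_width: 0.197
```

```bash
python3 -c "
from h import *
F(5)
inc([.5765,.236,.240],19)"
```

```text
Fx 8.28 Fy 0.36 Fz -0.34 | Tx 0.075 Ty -1.783
pos [0.5763 0.2358 0.2086] toolx yaw 18.97 tilt [ 0.0085  0.0011 -1.    ] q [ 0.335  0.141  1.217 -0.002  1.775  1.574] F [7.91 2.89 0.43] T [ 0.695 -1.653  0.047] w 0.204 t 21.55
inc [  0.6  -0.1 -31.4] twist -0.03
```

Request:
apply_moves --increments '[[[0.0003, 0, 0, 0], [0.0003, 0, 0, 0], [0.0003, 0, 0, 0]]]' --newtons 20 --grip -0.595

```text
time: 21.92
eef_pos: [0.5765, 0.2358, 0.2085]
tool_rot: [0.986, 0.165, 0.004, 0.0]
force: [3.5, 1.6, -0.7]
grip_width: 0.204
```

```bash
python3 -c "
from h import *
F(5)
w=save('wrist','w8.png');a=np.load('pics/w7.npz')['pixels']
cv2.imwrite('pics/m8.png',np.hstack([cv2.resize(p[150:400,220:420,::-1],(400,500)) for p in (a,w['pixels'])]))
inc([.5765,.236,.240],19)"
```

```text
Fx 3.76 Fy 0.38 Fz -0.05 | Tx 0.060 Ty -0.826
pos [0.5765 0.2359 0.2086] toolx yaw 18.98 tilt [ 0.0084  0.001  -1.    ] q [ 0.335  0.142  1.216 -0.002  1.775  1.574] F [ 3.57  0.82 -0.18] T [ 0.263 -0.782  0.019] w 0.204 t 22.225
inc [  0.3  -0.1 -31.4] twist -0.02
```

View pics/m8.png

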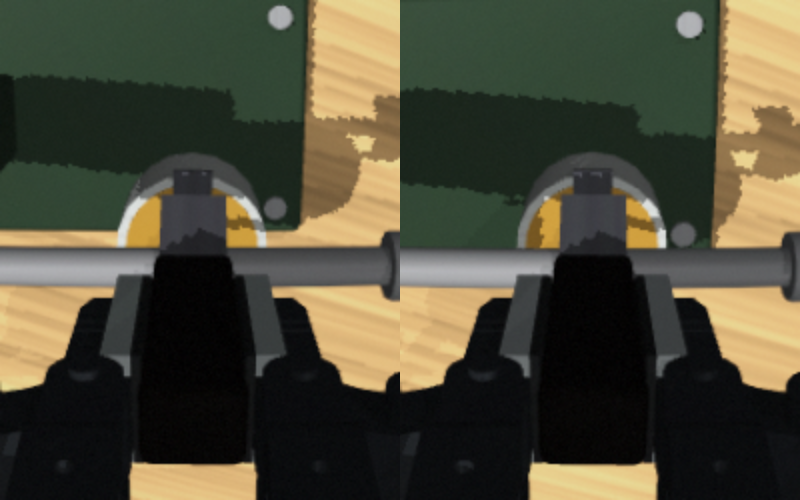

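Request:
apply_moves --increments '[[[0, 0, 0, 0], [0, 0, 0, 0]]]' --newtons 20 --grip -0.588

```text
time: 22.48
eef_pos: [0.5764, 0.2358, 0.2085]
tool_rot: [0.986, 0.165, 0.004, 0.0]
force: [3.4, 1.2, 0.2]
grip_width: 0.205
```

```bash
python3 -c "
from h import *
F(5)
inc([.5765,.236,.240],19)"
```

```text
Fx 2.61 Fy 0.33 Fz -0.35 | Tx 0.098 Ty -0.638
pos [0.5764 0.2358 0.2085] toolx yaw 18.98 tilt [ 8.1e-03  9.0e-04 -1.0e+00] q [ 0.335  0.142  1.216 -0.002  1.776  1.574] F [ 2.84  0.83 -0.63] T [ 0.353 -0.577 -0.034] w 0.209 t 22.725
inc [  0.4  -0.1 -31.5] twist -0.02
```

Loosened slightly, the block starts to pivot between the pads (Fx falls while the position moves −x). I'll ease it along the arc at this grip.

Request:
apply_moves --increments '[[[-0.0004, 0, 0, 0], [-0.0008, 0, 0, 0], [-0.0012, 0, 0, 0], [-0.0016, 0, 0, 0], [-0.002, 0, 0, 0], [-0.0024, 0, 0, 0], [-0.0024, 0, 0, 0]]]' --newtons 20 --grip -0.588

```text
time: 23.6
eef_pos: [0.5741, 0.235, 0.2085]
tool_rot: [0.986, 0.165, 0.004, 0.0]
force: [3.2, 1.8, -0.4]
grip_width: 0.207
```

```bash
python3 -c "
from h import *
F(5)
inc([.5765,.236,.240],19)"
```

```text
Fx 3.73 Fy 0.28 Fz -0.42 | Tx 0.065 Ty -0.765
pos [0.5741 0.235  0.2085] toolx yaw 18.98 tilt [ 8.e-03  9.e-04 -1.e+00] q [ 0.335  0.136  1.223 -0.002  1.775  1.574] F [ 3.22  1.1  -0.35] T [ 0.324 -0.728  0.022] w 0.205 t 23.85
inc [  2.9  -0.1 -31.5] twist -0.02
```

Request:
apply_moves --increments '[[[-0.0005, 0, 0, 0], [-0.001, 0, 0, 0], [-0.0015, 0, 0.0001, 0], [-0.002, 0, 0.0002, 0], [-0.0025, 0, 0.0003, 0], [-0.003, 0, 0.0004, 0], [-0.0035, 0, 0.0005, 0], [-0.004, 0, 0.0006, 0], [-0.0045, 0, 0.0006, 0], [-0.0045, 0, 0.0006, 0]]]' --newtons 20 --grip -0.588

```text
time: 25.1
eef_pos: [0.5698, 0.2335, 0.2079]
tool_rot: [0.986, 0.165, 0.004, 0.0]
force: [2.9, 1.9, -0.2]
grip_width: 0.209
```

```bash
python3 -c "
from h import *
F(5)
w=save('wrist','w9.png');a=np.load('pics/w7.npz')['pixels']
cv2.imwrite('pics/m9.png',np.hstack([cv2.resize(p[150:400,220:420,::-1],(400,500)) for p in (a,w['pixels'])]))
inc([.5765,.236,.240],19)"
```

```text
Fx 4.28 Fy -0.05 Fz -0.21 | Tx 0.012 Ty -0.839
pos [0.5698 0.2335 0.2078] toolx yaw 18.97 tilt [ 7.8e-03  8.0e-04 -1.0e+00] q [ 0.335  0.123  1.238 -0.002  1.773  1.574] F [ 2.82  2.21 -0.3 ] T [ 0.303 -0.752  0.017] w 0.206 t 25.4
inc [  7.4  -0.1 -32.1] twist -0.03
```

View pics/m9.png

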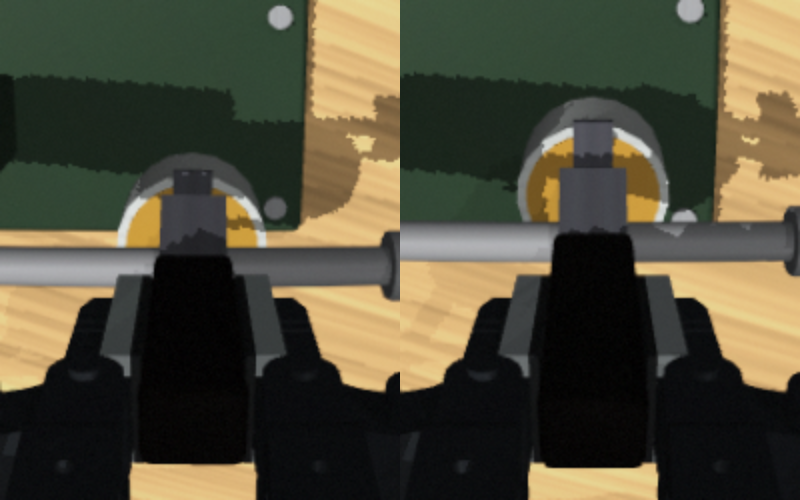

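Request:
apply_moves --increments '[[[-0.0005, 0, 0.0001, 0], [-0.001, 0, 0.0002, 0], [-0.0015, 0, 0.0003, 0], [-0.002, 0, 0.0004, 0], [-0.0025, 0, 0.0005, 0], [-0.003, 0, 0.0007, 0], [-0.0035, 0, 0.0008, 0], [-0.004, 0, 0.0009, 0], [-0.004, 0, 0.0009, 0]]]' --newtons 20 --grip -0.588

```text
time: 26.52
eef_pos: [0.566, 0.2322, 0.2069]
tool_rot: [0.986, 0.165, 0.004, 0.0]
force: [4.4, 1.5, -0.2]
grip_width: 0.212
```

```bash
python3 -c "
from h import *
F(8)
w=save('wrist','w10.png');s=save('scene','s10.png')
cv2.imwrite('pics/m10.png',np.hstack([cv2.resize(w['pixels'][150:400,220:420,::-1],(400,500)),cv2.resize(s['pixels'][160:330,440:576,::-1],(400,500))]))
inc([.5765,.236,.240],19)"
```

```text
Fx 4.98 Fy 0.40 Fz -0.60 | Tx 0.044 Ty -1.001
pos [0.566  0.2322 0.2069] toolx yaw 18.98 tilt [ 7.9e-03  8.0e-04 -1.0e+00] q [ 0.335  0.112  1.251 -0.002  1.77   1.574] F [ 5.07  1.8  -1.08] T [ 0.361 -0.915 -0.039] w 0.207 t 27.025
inc [ 11.4  -0.1 -33. ] twist -0.02
```

View pics/m10.png

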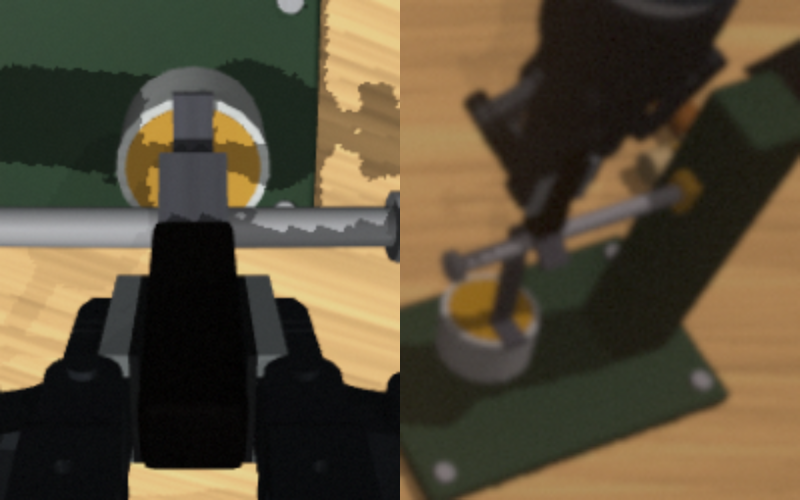

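Request:
apply_moves --increments '[[[0.0002, 0, 0, 0], [0.0004, 0, 0, 0], [0.0004, 0, 0, 0], [0.0004, 0, 0, 0]]]' --newtons 20 --grip -0.588

```text
time: 27.52
eef_pos: [0.5662, 0.2323, 0.2068]
tool_rot: [0.986, 0.165, 0.004, 0.0]
force: [2.1, -0.3, -0.4]
grip_width: 0.206
```

```bash
python3 -c "
from h import *
F(20)
s=save('scene','s11.png');t=save('top','t11.png')
inc([.5765,.236,.240],19)
for f0,f1 in [('scene0','s11'),('top0','t11')]:
  for f in (f0,f1):
    c=dict(np.load('pics/%s.npz'%f));W=pts(c);y=np.radians(19)
    r=W-np.array([.5765,.236,0]);bx=r[...,0]*np.cos(y)+r[...,1]*np.sin(y);by=-r[...,0]*np.sin(y)+r[...,1]*np.cos(y)
    m=(abs(bx)<.012)&(((by>-.048)&(by<-.02)))&(W[...,2]>.13)&(W[...,2]<.24)
    print(f,m.sum(),np.percentile(W[...,2][m],[10,25,50,75,90]).round(4),'x',np.median(bx[m]).round(4))
"
```

```text
Fx 1.00 Fy 0.04 Fz -0.35 | Tx 0.005 Ty -0.211
pos [0.5663 0.2323 0.2068] toolx yaw 18.97 tilt [ 7.5e-03  6.0e-04 -1.0e+00] q [ 0.335  0.114  1.25  -0.002  1.771  1.574] F [-0.86  0.28 -0.17] T [-0.001  0.023  0.02 ] w 0.207 t 28.625
inc [ 11.1  -0.1 -33.1] twist -0.03
scene0 109 [0.2209 0.2225 0.2237 0.2248 0.2254] x 0.001
s11 139 [0.1824 0.1844 0.1859 0.2162 0.2295] x -0.0004
top0 111 [0.2214 0.2231 0.2247 0.2255 0.2264] x -0.0009
t11 56 [0.183  0.1837 0.1852 0.1861 0.1872] x -0.0022
```

Request:
apply_moves --increments '[[[0, 0, 0.001, 0], [0.0001, 0, 0.002, 0], [0.0001, 0, 0.0026, 0], [0.0001, 0, 0.0026, 0], [0.0001, 0, 0.0026, 0]]]' --newtons 20 --grip -0.588

```text
time: 29.25
eef_pos: [0.5663, 0.2323, 0.2042]
tool_rot: [0.986, 0.165, 0.004, 0.0]
force: [-0.0, -0.9, 0.1]
grip_width: 0.21
```

```bash
python3 -c "
from h import *
F(20);F(20)
inc([.5765,.236,.240],19)
s=save('scene','s12.png');W=pts(s)
y=np.radians(19);r=W-np.array([.5765,.236,0]);bx=r[...,0]*np.cos(y)+r[...,1]*np.sin(y);by=-r[...,0]*np.sin(y)+r[...,1]*np.cos(y)
# strap / cup geometry
m=(abs(by)<.009)&(abs(bx)<.03)&(W[...,2]>.09)&(W[...,2]<.16)
q=np.c_[bx[m],W[...,2][m]]*1000;print(len(q))
print(q[::6].round(0).tolist())
m=(abs(by)<.035)&(abs(bx)<.06)&(W[...,2]>.02)&(W[...,2]<.12)
P=np.c_[bx[m],by[m],W[...,2][m]];px=s['pixels'][m].astype(int)
yl=(px[:,0]-px[:,2]>60);print('wax',yl.sum());
A=np.c_[P[yl][:,:2],np.ones(yl.sum())];co=np.linalg.lstsq(A,P[yl][:,2],rcond=None)[0];print('wax slope deg',np.degrees(np.arctan(co[:2])))
"
```

```text
Fx -1.59 Fy -0.03 Fz 0.14 | Tx 0.011 Ty 0.264
Fx -2.09 Fy 0.11 Fz -0.04 | Tx 0.016 Ty 0.379
pos [0.5664 0.2323 0.2042] toolx yaw 18.98 tilt [ 7.3e-03  6.0e-04 -1.0e+00] q [ 0.335  0.114  1.255 -0.002  1.766  1.574] F [-2.23 -0.17 -0.33] T [-0.112  0.393 -0.03 ] w 0.208 t 31.25
inc [ 11.   -0.1 -35.7] twist -0.02
272
[[-9.0, 149.0], [-10.0, 145.0], [-9.0, 146.0], [-10.0, 142.0], [-8.0, 138.0], [-8.0, 139.0], [-7.0, 140.0], [-7.0, 134.0], [-7.0, 131.0], [-6.0, 132.0], [-6.0, 132.0], [-5.0, 125.0], [-5.0, 126.0], [-5.0, 127.0], [-7.0, 120.0], [-5.0, 118.0], [-3.0, 120.0], [-4.0, 117.0], [-5.0, 114.0], [-3.0, 111.0], [-4.0, 108.0], [-1.0, 112.0], [-3.0, 108.0], [-2.0, 102.0], [0.0, 105.0], [-0.0, 105.0], [-8.0, 90.0], [2.0, 100.0], [1.0, 98.0], [0.0, 94.0], [3.0, 92.0], [2.0, 92.0], [7.0, 94.0], [5.0, 91.0], [5.0, 93.0], [9.0, 93.0], [8.0, 94.0], [11.0, 93.0], [12.0, 95.0], [15.0, 95.0], [14.0, 95.0], [17.0, 96.0], [16.0, 94.0], [14.0, 93.0], [18.0, 93.0], [18.0, 92.0]]
wax 275
wax slope deg [13.65267958 -1.52587264]
```

Fz≈0, and the lean is about 14° (strap 14.3°, wax surface 13.7°, arc 14.5°). Trimming the last sideways force.

Request:
apply_moves --increments '[[[-0.0001, 0, 0, 0], [-0.0002, 0, 0, 0], [-0.0002, 0, 0, 0]]]' --newtons 20 --grip -0.588

```text
time: 31.68
eef_pos: [0.5663, 0.2323, 0.2043]
tool_rot: [0.986, 0.165, 0.004, 0.0]
force: [-1.5, 0.6, 0.6]
grip_width: 0.209
```

```bash
python3 -c "
from h import *
F(16)
inc([.5765,.236,.240],19)
"
```

```text
Fx -0.64 Fy 0.19 Fz 0.02 | Tx 0.023 Ty 0.081
pos [0.5662 0.2323 0.2042] toolx yaw 18.98 tilt [ 7.6e-03  7.0e-04 -1.0e+00] q [ 0.335  0.113  1.255 -0.002  1.766  1.574] F [ 0.26 -0.68  0.34] T [-0.009 -0.048  0.042] w 0.21 t 32.475
inc [ 11.2  -0.1 -35.7] twist -0.02
```

Request:
apply_moves --increments '[[[0, 0, 0, 0], [0, 0, 0, 0]]]' --grip -0.575

```text
time: 32.72
eef_pos: [0.5663, 0.2323, 0.2043]
tool_rot: [0.986, 0.165, 0.004, 0.0]
force: [0.1, -0.2, 0.3]
grip_width: 0.209
```

Request:
apply_moves --increments '[[[0, 0, 0, 0], [0, 0, 0, 0]]]' --grip -0.55

```text
time: 32.98
eef_pos: [0.5663, 0.2323, 0.2043]
tool_rot: [0.986, 0.165, 0.004, 0.0]
force: [-0.1, -0.0, -0.0]
grip_width: 0.232
```

Request:
apply_moves --increments '[[[0, 0, 0, 0], [0, 0, 0, 0], [0, 0, 0, 0]]]' --grip -0.45

```text
time: 33.35
eef_pos: [0.5663, 0.2323, 0.2043]
tool_rot: [0.986, 0.165, 0.004, 0.0]
force: [-0.2, 0.1, -0.2]
grip_width: 0.273
```

```bash
python3 -c "
from h import *
w=save('wrist','w13.png');F(10);w2=save('wrist','w14.png')
cv2.imwrite('pics/m13.png',np.hstack([cv2.resize(x['pixels'][150:400,220:420,::-1],(400,500)) for x in (w,w2)]))
inc([.5765,.236,.240],19)
"
```

```text
Fx -0.10 Fy 0.06 Fz 0.34 | Tx -0.016 Ty 0.012
pos [0.5663 0.2323 0.2042] toolx yaw 18.97 tilt [ 7.7e-03  7.0e-04 -1.0e+00] q [ 0.335  0.113  1.255 -0.002  1.766  1.574] F [ 0.01 -0.31 -0.65] T [ 0.007 -0.005 -0.021] w 0.273 t 33.95
inc [ 11.1  -0.1 -35.7] twist -0.03
```

View pics/m13.png

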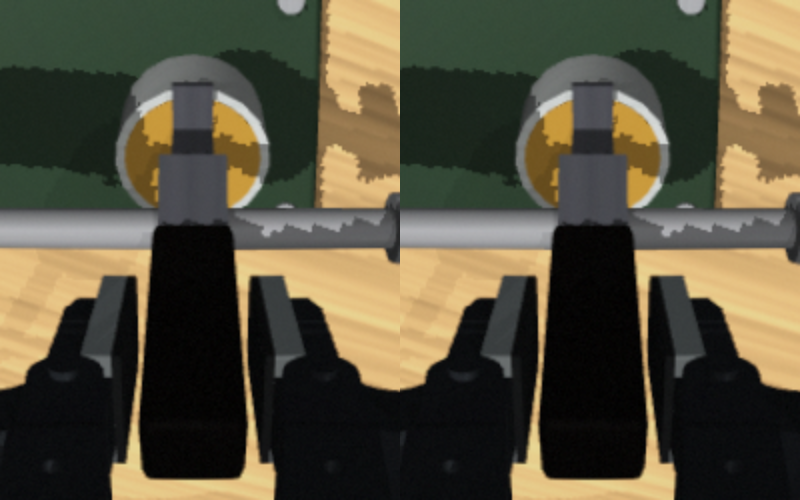

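The pads are clear on both sides, and the two frames 0.5 s apart are identical: the dipper hangs still. Opening wider, then straight up and away.

Request:
apply_moves --increments '[[[0, 0, 0, 0], [0, 0, 0, 0], [0, 0, 0, 0], [0, 0, -0.003, 0], [0, 0, -0.01, 0], [0, 0, -0.02, 0], [0, 0, -0.032, 0], [0, 0, -0.046, 0], [0, 0, -0.06, 0], [0, 0, -0.075, 0], [0, 0, -0.09, 0], [0, 0, -0.105, 0], [0, 0, -0.118, 0], [0, 0, -0.126, 0], [0, 0, -0.13, 0], [0, 0, -0.13, 0]]]' --grip 0.2

```text
time: 35.95
eef_pos: [0.5654, 0.2322, 0.3342]
tool_rot: [0.986, 0.165, 0.004, 0.0]
force: [0.1, -0.7, -0.6]
grip_width: 0.596
```

```bash
python3 -c "
from h import *
a=save('scene','s15.png');F(20);b=save('scene','s16.png');t=save('top','t16.png');w=save('wrist','w16.png')
print('diff',np.abs(a['pixels'].astype(int)-b['pixels'])[160:330,430:590].max())
cv2.imwrite('pics/m16.png',np.hstack([cv2.resize(w['pixels'][:,:,::-1],(440,330)),cv2.resize(b['pixels'][120:330,400:630,::-1],(360,330))]))
for s in (a,b):
  W=pts(s);y=np.radians(19);r=W-np.array([.5765,.236,0]);bx=r[...,0]*np.cos(y)+r[...,1]*np.sin(y);by=-r[...,0]*np.sin(y)+r[...,1]*np.cos(y)
  m=(abs(by)<.035)&(abs(bx)<.06)&(W[...,2]>.02)&(W[...,2]<.12)
  P=np.c_[bx[m],by[m],W[...,2][m]];px=s['pixels'][m].astype(int);yl=(px[:,0]-px[:,2]>60)
  co=np.linalg.lstsq(np.c_[P[yl][:,:2],np.ones(yl.sum())],P[yl][:,2],rcond=None)[0]
  m=(abs(bx)<.012)&(((by>-.048)&(by<-.02))|((by>.02)&(by<.05)))&(W[...,2]>.13)&(W[...,2]<.2)
  m2=(W[...,2]>.20)&(W[...,2]<.25)&(abs(by)<.02)&(abs(bx)<.05)
  print('wax deg',np.degrees(np.arctan(co[:2])),'bar z',np.median(W[...,2][m]),'block',bx[m2].mean(),by[m2].mean(),W[...,2][m2].max())
inc([.5765,.236,.240],19)
"
```

```text
Fx -0.09 Fy 0.08 Fz 0.12 | Tx 0.008 Ty 0.010
diff 16
wax deg [16.47578831 -0.18764433] bar z 0.1821633935293451 block -0.009123859191650624 -0.00313486068831811 0.24862596100103854
wax deg [15.13625647 -0.23210317] bar z 0.1823453214955879 block -0.009364070963475737 -0.003080315136506722 0.24810114245385664
pos [0.5653 0.2322 0.3342] toolx yaw 18.97 tilt [ 7.7e-03  7.0e-04 -1.0e+00] q [ 3.350e-01  1.650e-01  9.660e-01 -2.000e-03  2.003e+00  1.574e+00] F [-0.22  0.63  0.14] T [-0.034  0.034  0.026] w 0.603 t 37.15
inc [11.1 -0.1 94.3] twist -0.03
```

View pics/m16.png

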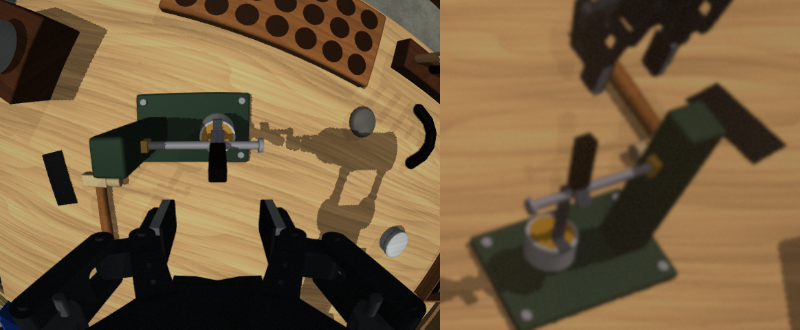

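The dipper hangs on the bar near its middle, leaning about 15°. The arm is clear and everything is still.

```bash
python3 -c "
from plant import close_job
print(close_job())"
```

```text
the job is handed in; nothing more can be done
None
```

I picked up the smaller dipper by its ebony grip, hooked it over the middle of the bar and let the spring take its weight at about 20 mm/s. It weighs about 4.4 N. I then loosened the pads a little and eased it to its hanging angle by moving the grip along an arc, so that the block pivoted between them. Before opening I trimmed the remaining forces to almost nothing, then backed straight up. I handed in at about 37 s.

**Last checks**
- **Before release:** Fz was about 0 N and Fx about -0.6 N.
- **After release:** wrist views 0.5 s apart looked identical. About a second apart, the later scene views gave the same bar height (182 mm) and block position within 0.5 mm. The lean read 15–16.5°, and the arm reads no load and stands clear.
- **Place on the bar:** the block's centre is about 3 mm from the bar's middle, measured along the bar.
- **Bystanders:** in the last wrist view they looked undisturbed. I did not measure them.

**What did not go cleanly**
- **Side forces on the hook:** a 1 mm sideways correction pressed the hook against the bar with about 5 N, and I took it back at once. Before the pads were loose enough to let the block pivot, side forces reached about 8 N.
- **Angle readings:** just before release the estimates differed by about 1° (13.7–14.5°).
- **Sink:** estimates of the bar's sink, from camera depth and from force, differed by 2–3 mm.

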